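# Goods-in check: hold the surface probe on the top chocolate bar

## Robot

A 6-joint arm with a two-finger parallel gripper is mounted at the origin on a cart in front of the work surface, level with it; the furniture and walls round the work are solid. World frame = base frame: x ahead of the robot, y to its left, z up, the work surface at z = 0. Lengths are in m, angles in rad, forces in N, time in s.
With the tool pointing down it reaches from about 0.275 to 0.825 m from the base axis. Payload 4.9 kg.
Tool frame: the origin (TCP) lies midway between the tips of the shut fingers; the grasp point (between the pads) lies 19 mm behind it (bot.grip_depth is the distance from the TCP to the grasp point, in m); z points along the fingers, y is the line along which they close (so a half turn about z gives the same grasp; the last joint's range is limited). The gripper opens to 85 mm and grips with 20 to 120 N. Pads are 22 mm wide; open, the fingers measure 114 mm over their backs; the gripper's body (76 mm by 85 mm) begins 54 mm behind the grasp point. The pads swing forward as they close: fully open they stand 13 mm farther back than shut.
Start: joints at [-1.239, 0.326, -0.193, 1.052, 0, 1.437], TCP at [0.247, -0.491, 0.231] pointing down, gripper open.
Joint ranges: [-2.65, 2.65], [-0.97, 1.79], [-1.3, 1.35], [-1.93, 2.1], [-1.47, 1.37], [-3.14, 3.14]. Speed limits (rad/s): [2.57, 2.57, 3.14, 3.14, 3.14, 3.14].

## Interface

Orientations are given as a unit quaternion [w, x, y, z].
In Python, from cell import bot gives the robot as it stands. Calls block until the motion is done:
- bot.move_pose(position, orientation): joint-space move of the TCP to a pose.
- bot.move_linear(position, speed=0.15, rotation=None, until_force=None): straight line of the TCP; rotation=None keeps the orientation; speed is the mean speed in m/s. With until_force (N) it stops when the force on the tool has changed by that much, and returns True; else False.
- bot.goto_joints(angles): joint-space move.
- bot.set_gripper(opening, grasp_force=None): opening from 0.0 (shut) to 1.0 (fully open); grasp_force is the grip in N (None keeps the last); returns when the fingers have stopped.
- bot.wait(seconds).
- bot.solve_ik(position, orientation): joint angles nearest the present ones, or None.
- bot.camera(name): name is "scene" or "side" or "wrist"; returns the picture (400x640x3 uint8, red, green, blue); there is no depth.
- bot.calibration(name): a dict with "mtx" (3x3 intrinsics, pixels), "extrinsics" (4x4, takes a point from world to camera coordinates); the wrist camera has in their place "hand_eye" (4x4, takes a point from camera to tool coordinates, whose origin is the TCP and whose axes are the flange's). Camera axes: x right, y down, z forward; pixel columns grow to the right and rows downward; lengths in m; the calibration is good to about 2 mm. A picture is of the moment at which its call begins: read the wrist's pose just before it. calibration takes no time and is no camera call.
A pose or a line that the arm cannot do raises bot.PlanningError and nothing moves.
- bot.close_job(): hands the job in; it is judged then, once.
Trained networks look in the newest picture that a camera, given by its name, has taken for a name from the list of things; names that differ only in an ending like _2 or _b are one class to them, and where a whole thing is asked for, a point or a joint stands for the part that bears it (a point fixed in the world has none). Each returns a list of dicts, best first, with "confidence" (0 to 1); they miss things now and then, are a little off and sometimes report something else, mostly with a low value. They report only what shows in the picture. A call takes as long as a camera call. They do not tell look-alikes from the thing itself.
- bot.search_frame(camera, thing): "bbox" ([left, top, width, height] in pixels, round what is visible of it).
Readings, each from a call of its own:
- bot.read_clock(): time.
- bot.read_joint_positions(): joint angles.
- bot.read_joint_vel(): joint speeds.
- bot.read_joint_efforts(): joint torques, N m.
- bot.read_position(): TCP position.
- bot.read_tool_rot(): TCP orientation.
- bot.read_ft_force(): force on the tool from outside, world axes, zero at the start.
- bot.read_moment(): the same for the moment, N m.
- bot.read_gripper_width(): opening from 0.0 (shut) to 1.0 (fully open).
- bot.read_finger_force(): force on a finger pad.
Only numpy, scipy, OpenCV 4.12 (cv2) and the standard library are available. Lean on these libraries where they do the work, as an engineer would, in place of code of your own. Each camera call takes 0.05 s, during which the arm holds its last target. There are 200 camera calls.

## Task

A carton of chocolate bars has come in and its tape has been slit. Fold its two long flaps right back, well past upright, then take the surface probe out of its desk stand and hold its sprung disc squarely and lightly on the round flower emblem of the single bar lying across the top, with the spring about half way in, so that the reading can settle. Do not shift the bar, press hard or disturb the bell and the little jar, and finish while still holding the probe there.

Things in the scene. Friction and masses are not known exactly. Their poses are not given: they have to be found in the camera images.
- carton: Open-topped cardboard carton, fixed: 138 mm (own x) by 178 mm (own y), walls 4 mm, rim 80 mm above the counter. Origin: centre of its underside; z up. Long flaps hinged on the left (+y) and right (-y) rims; short flaps hang outside the x walls, up to 10 mm proud. Inside, three wrapped bars side by side along x (tops 43 mm above the counter) and one single bar across them.
- flap_left (a joint): Left flap: 4 mm board, 134 mm along the carton's x, 86 mm from crease to free edge. Crease along the carton's x at y = +87, z = 82 mm in its frame. 0 = shut (free edge at y = +1 mm), 1.57 = upright, stop at 2.5 = folded out and down. Starts sprung up, 0.6 to 1.0. The stiff crease (0.03 N m) leaves the flap wherever it is put.
- flap_right (a joint): Right flap, the mirror image: crease at y = -87 mm, z = 82 mm in the carton's frame; same values.
- flap_left_edge (a point): Middle of the left flap's free edge (mid-thickness of the board); it moves with the flap.
- flap_right_edge (a point): Middle of the right flap's free edge.
- top_bar: The single wrapped chocolate bar that lies loose on top, across the row of three: 55 mm (own x) by 117 mm (own y) by 9 mm, about 0.12 kg, its own y roughly along the carton's y. Origin: centre of its underside, 43 mm above the counter; z up.
- emblem (a point): The marked spot: centre of the round flower-shaped emblem (17 mm across, hollow middle) printed on the top bar's upper face, 6 mm from the middle of the face towards the bar's own -x; 52 mm above the counter and 28 mm below the carton's rim.
- probe: Surface probe, 151 mm long, 0.1 kg: black handle 26 mm (own x) by 18 mm (own y), 55 to 151 mm up its own z; below it a neck, a 9 mm steel stem down to z = 16 mm and a sprung steel disc 17 mm across, 4 mm thick. Origin: centre of the disc's outer face with the spring out; z up the axis to the handle. Starts in the stand, leaning 0.35 rad (top towards the stand's -x); draws out along its axis.
- probe_grip (a point): Point on the probe's axis to grip by, 122 mm up from the origin; the handle ends 29 mm above it, and the holster's mouth lies about 44 mm below it. The 18 mm width along the probe's y is the easiest to pinch.
- tip_face (a point): Centre of the outer face of the sprung disc; it moves with the disc.
- probe_tip (a joint): How far the disc is pressed in: 0 = out, 0.010 m = bottomed. The spring needs about 1 N to start, 2.8 N half way (0.005) and 4.6 N at the bottom, where it becomes rigid.
- stand: Desk stand of the probe, fixed: dark steel foot 100 mm (own x) by 72 mm, 11 mm high; grey square holster (37 by 29 mm outside) leaning 0.35 rad to its own -x, mouth about 91 mm above the counter. The handle sits 23 mm deep in it, 1.5 mm play a side, on a ledge. Origin: centre of the foot's underside; z up.
- bell: Counter bell, 84 mm across, 63 mm high, loose; to be left alone. Origin: centre of its underside.
- mini_jar: Small lidded jar, 62 mm across, 78 mm high, loose; to be left alone. Origin: centre of its underside.
Not all that is in view belongs to the job. What is shaped like the top_bar but blue is not meant.

How it is judged:
On the way:
1. both long flaps are folded back past upright (over 100 degrees) and the probe is not yet on the bar (value of joint each of flap_left, flap_right above 1.75 rad and contact force between probe and top_bar below 0.1 N), for 0.2 s.
At the end, for the whole second after the job is handed in: Both flaps over 1.75 rad open. Fingers hold the probe still, within 0.14 rad of upright and 0.12 of square to the bar, clear of the carton; disc within 8 mm of the emblem's centre, pressed in 2 to 8.5 mm with 0.8 to 6 N; the emblem within 12 mm of where it was (value of joint each of flap_left, flap_right above 1.75 rad and horizontal distance between tip_face and emblem below 0.008 m and distance between tip_face and emblem below 0.01 m and angle between the z axis of probe and the z axis of top_bar, either way round below 0.12 rad and angle between probe's own z axis and vertical below 0.14 rad and value of joint probe_tip between 0.002 and 0.0085 m and contact force between probe and top_bar between 0.8 and 6 N and contact force between the fingers and probe above 1 N and contact force between probe and carton below 0.1 N and linear speed of probe below 0.01 m/s and distance of emblem from where it was at the start of the episode below 0.012 m); the arm keeps its last pose, push and grip.
It fails at once if the probe is pressed hard on the top bar (over 12 N) (contact force between probe and top_bar above 12 N).
It fails at once if the fingers push on the top bar (over 2 N) (contact force between the fingers and top_bar above 2 N).
It fails at once if the bell is shifted by more than 15 mm (distance of bell from where it was at the start of the episode above 0.015 m).
It fails at once if the little jar is shifted by more than 15 mm (distance of mini_jar from where it was at the start of the episode above 0.015 m).
It also fails if it takes over 64 s, if anything falls off the work surface, if the arm or the gripper's body presses on something with over 40 N, if the wrist force passes 120 N, or if a joint passes its speed limit or range.

## Working session

There is one attempt and no reset: what is moved stays moved. The work goes in short steps, each a Python script; the robot and the scene stay as the last script left them, time stands still between calls to the robot, and variables do not carry over. Pictures are saved under pics/ and viewed, at most 10 in all, crops included, and the job is handed in when it is done.

```bash
ls; mkdir -p pics; python3 - <<'E'
from cell import bot
import cv2,numpy as np
ims={}
for c in ["scene","side"]:
    im=bot.camera(c); ims[c]=im
    cv2.imwrite(f"pics/{c}0.png",im[:,:,::-1])
    k=bot.calibration(c); print(c,np.round(k["mtx"],1).tolist(),np.round(k["extrinsics"],4).tolist())
    for t in ["carton","flap_left","flap_right","top_bar","emblem","probe","stand","bell","mini_jar"]:
        print(t,[(np.round(d["bbox"]).astype(int).tolist(),round(d["confidence"],2)) for d in bot.search_frame(c,t)][:3])
print(bot.calibration("wrist"),bot.read_clock(),bot.grip_depth)
E
```

```text
pics
scene [[508.8, 0.0, 324.7], [0.0, 508.8, 193.3], [0.0, 0.0, 1.0]] [[-0.4735, -0.8807, 0.011, 0.2946], [-0.6157, 0.322, -0.7192, 0.3787], [0.6299, -0.3473, -0.6947, 1.0923], [0.0, 0.0, 0.0, 1.0]]
carton [([310, 154, 76, 82], 0.97)]
flap_left [([308, 159, 39, 51], 0.95), ([331, 185, 34, 25], 0.68)]
flap_right [([346, 156, 40, 35], 0.64)]
top_bar [([330, 184, 31, 25], 0.95), ([270, 223, 34, 41], 0.81)]
emblem [([334, 185, 26, 26], 0.69), ([268, 222, 35, 38], 0.64)]
probe [([224, 228, 14, 20], 0.67)]
stand [([215, 237, 40, 50], 0.75), ([299, 265, 35, 30], 0.33)]
bell [([301, 265, 34, 32], 0.9)]
mini_jar [([358, 134, 16, 33], 0.84)]
side [[453.5, 0.0, 323.2], [0.0, 453.5, 199.4], [0.0, 0.0, 1.0]] [[-0.9999, -0.0057, -0.0121, 0.5563], [0.0091, 0.3675, -0.93, 0.0671], [0.0097, -0.93, -0.3674, 1.3758], [0.0, 0.0, 0.0, 1.0]]
carton []
flap_left [([304, 180, 45, 27], 0.69)]
flap_right [([309, 171, 43, 9], 0.86)]
top_bar [([358, 202, 37, 9], 0.84), ([325, 242, 40, 20], 0.66)]
emblem [([362, 199, 35, 11], 0.62), ([325, 240, 41, 19], 0.57)]
probe [([347, 219, 23, 29], 0.59)]
stand [([328, 242, 45, 47], 0.68)]
bell [([387, 229, 31, 24], 0.98)]
mini_jar [([274, 177, 18, 27], 0.85), ([308, 170, 41, 8], 0.17)]
{'mtx': array([[352.13494825,   0.        , 321.33155385],
       [  0.        , 352.13494825, 198.95233724],
       [  0.        ,   0.        ,   1.        ]]), 'hand_eye': array([[ 4.41915415e-04, -9.66346154e-01, -2.57244855e-01,
         6.55363467e-02],
       [ 9.99999729e-01,  5.78534770e-04, -4.55400963e-04,
         1.30996351e-03],
       [ 5.88900063e-04, -2.57244584e-01,  9.66346148e-01,
        -1.42336112e-01],
       [ 0.00000000e+00,  0.00000000e+00,  0.00000000e+00,
         1.00000000e+00]])} 1.0 0.0187
```

```bash
python3 - <<'E'
import cv2
a=cv2.imread("pics/scene0.png")[115:305,195:425]; cv2.imwrite("pics/scene0c.png",cv2.resize(a,(690,570),interpolation=cv2.INTER_CUBIC))
a=cv2.imread("pics/side0.png")[150:310,250:440]; cv2.imwrite("pics/side0c.png",cv2.resize(a,(684,576),interpolation=cv2.INTER_CUBIC))
E
```

```text
(no output)
```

View pics/scene0c.png

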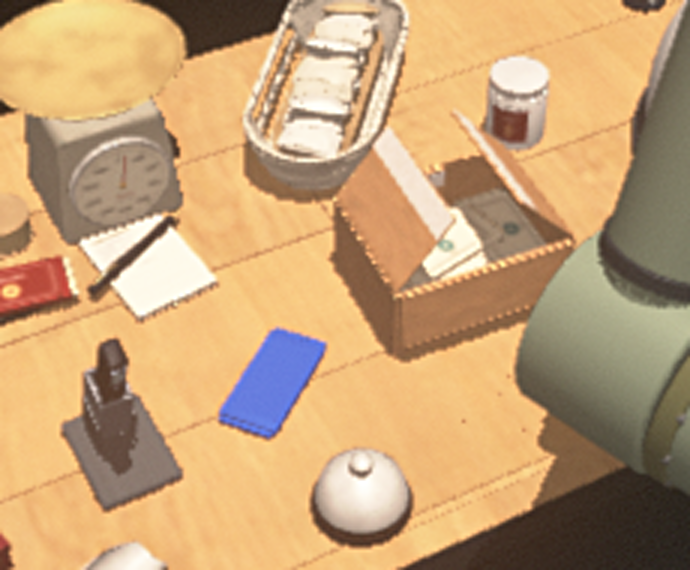

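View pics/side0c.png

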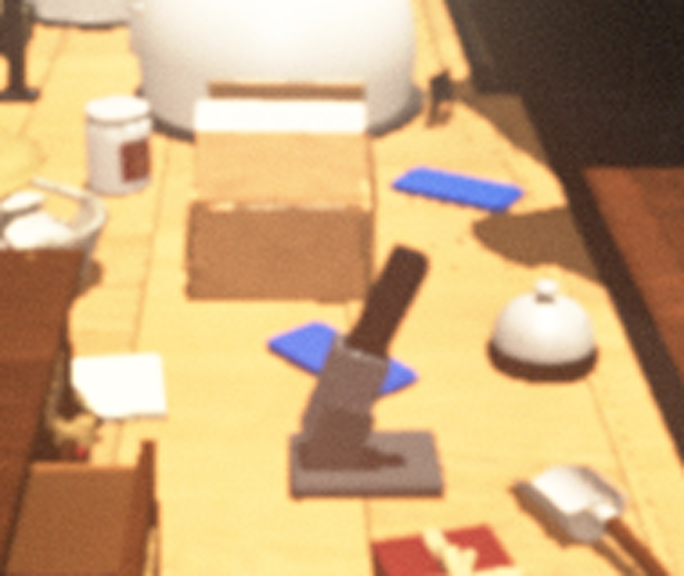

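```bash
cat > h.py <<'E'
from cell import bot
import numpy as np, cv2
from scipy.spatial.transform import Rotation as R
def q(m): 
    x,y,z,w=(m if isinstance(m,R) else R.from_matrix(m)).as_quat(); return [w,x,y,z]
def rot(qq): return R.from_quat([qq[1],qq[2],qq[3],qq[0]])
def camT(c):   # camera->world, K
    k=bot.calibration(c)
    if c!="wrist": return np.linalg.inv(k["extrinsics"]),k["mtx"]
    T=np.eye(4);T[:3,:3]=rot(bot.read_tool_rot()).as_matrix();T[:3,3]=bot.read_position()
    return T@k["hand_eye"],k["mtx"]
def ray(T,K,u,v): return T[:3,3],T[:3,:3]@np.linalg.solve(K,[u,v,1.])
def onz(T,K,u,v,z):
    o,d=ray(T,K,u,v); return o+d*(z-o[2])/d[2]
def proj(T,K,p):
    c=np.linalg.inv(T)@np.r_[p,1]; w=K@c[:3]; return w[:2]/w[2]
def down(yaw,lean=0): # tool z down, tool x-axis yawed by yaw from world x
    return R.from_euler('z',yaw)*R.from_euler('x',np.pi)
E
python3 - <<'E'
from h import *
T,K=camT("scene"); S=lambda x,y,z:print((x,y,z),np.round(onz(T,K,195+x/3,115+y/3,z),3))
print("rim");S(400,292,.08);S(572,240,.08);S(335,200,.08)
print("emblem");S(446,245,.052)
print("bell");S(362,510,.02);print("jar");S(519,140,.0)
print("stand foot");S(105,508,0);S(182,468,.0);S(63,430,.011);S(105,500,.011);S(182,462,.011)
print("probe top");S(112,345,.16);S(112,345,.185)
T,K=camT("side"); S=lambda x,y,z:print((x,y,z),np.round(onz(T,K,250+x/3.6,150+y/3.6,z),3))
print("side: rim");S(190,202,.08);S(370,206,.08)
print("foot");S(292,495,.0);S(442,495,.0);S(292,435,.011);S(440,435,.011)
print("jar");S(120,185,0)
print("bell");S(545,350,.02)
print("top");S(412,250,.185)
E
```

```text
rim
(400, 292, 0.08) [0.478 0.068 0.08 ]
(572, 240, 0.08) [ 0.463 -0.099  0.08 ]
(335, 200, 0.08) [0.608 0.065 0.08 ]
emblem
(446, 245, 0.052) [ 0.534 -0.011  0.052]
bell
(362, 510, 0.02) [0.329 0.182 0.02 ]
jar
(519, 140, 0.0) [ 0.679 -0.184  0.   ]
stand foot
(105, 508, 0) [0.442 0.36  0.   ]
(182, 468, 0.0) [0.45  0.289 0.   ]
(63, 430, 0.011) [0.526 0.365 0.011]
(105, 500, 0.011) [0.441 0.359 0.011]
(182, 462, 0.011) [0.448 0.289 0.011]
probe top
(112, 345, 0.16) [0.463 0.326 0.16 ]
(112, 345, 0.185) [0.441 0.332 0.185]
side: rim
(190, 202, 0.08) [0.614 0.057 0.08 ]
(370, 206, 0.08) [0.471 0.068 0.08 ]
foot
(292, 495, 0.0) [0.536 0.358 0.   ]
(442, 495, 0.0) [0.44  0.359 0.   ]
(292, 435, 0.011) [0.535 0.302 0.011]
(440, 435, 0.011) [0.436 0.303 0.011]
jar
(120, 185, 0) [ 0.694 -0.181  0.   ]
bell
(545, 350, 0.02) [0.35 0.2  0.02]
top
(412, 250, 0.185) [0.465 0.388 0.185]
```

```bash
python3 - <<'E'
from h import *
print(rot(bot.read_tool_rot()).as_matrix().round(2).tolist())
p=[0.51,-0.015,0.30]
for y in (-.06,np.pi/2-.06,-np.pi/2-.06): print(y,bot.solve_ik(p,q(down(y))))
bot.move_pose(p,q(down(-.06))); print(bot.read_clock())
T,K=camT("wrist"); im=bot.camera("wrist"); cv2.imwrite("pics/w1.png",im[:,:,::-1]); np.savez("w1.npz",T=T,K=K)
for t in ["flap_left","flap_right","top_bar","emblem","mini_jar"]:
    for d in bot.search_frame("wrist",t)[:2]:
        b=d["bbox"]; print(t,np.round(b),round(d["confidence"],2),np.round(onz(T,K,b[0]+b[2]/2,b[1]+b[3]/2,.052),4))
E
```

```text
[[0.89, 0.45, -0.0], [0.45, -0.89, -0.0], [-0.0, 0.0, -1.0]]
-0.06 [-0.17415965  0.21439076 -0.16702479  1.18938077  0.          3.027433  ]
1.5107963267948965 [-0.17415965  0.21439076 -0.16702479  1.18938077  0.          1.45663667]
-1.6307963267948966 [-0.17415965  0.21439076 -0.16702479  1.18938077  0.         -1.68495598]
2.975
flap_left [232.  63.  58. 163.] 0.66 [0.5385 0.0488 0.052 ]
flap_left [358.  66.  57. 159.] 0.49 [ 0.5288 -0.089   0.052 ]
flap_right [356.  62.  60. 162.] 0.84 [ 0.5311 -0.0886  0.052 ]
top_bar [394. 208.  78.  85.] 0.88 [ 0.4007 -0.1434  0.052 ]
top_bar [120. 131.  90.  91.] 0.84 [0.5091 0.1605 0.052 ]
emblem [125. 132.  87.  85.] 0.75 [0.5108 0.1557 0.052 ]
emblem [391. 206.  78.  83.] 0.74 [ 0.4045 -0.1397  0.052 ]
mini_jar [439.   0.  54.  16.] 0.72 [ 0.6611 -0.1706  0.052 ]
```

View pics/w1.png

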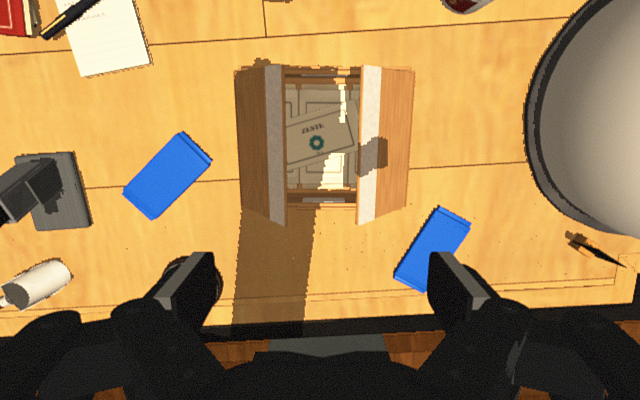

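```bash
python3 - <<'E'
from h import *
from scipy.optimize import least_squares
z=np.load("w1.npz");T,K=z["T"],z["K"]
print("emblem",onz(T,K,317,143,.052))
obs={('l',1,1):(285,66),('l',1,-1):(286,225),('r',1,1):(361,66),('r',1,-1):(357,225),
('l',0,1):(236,68),('l',0,-1):(241,208),('r',0,1):(414,68),('r',0,-1):(407,208)}
def pts(v):
    x,y,yaw,tl,tr=v; out={}
    for s,e,xs in obs:
        th=tl if s=='l' else tr; r=.086*e; yy=.087-r*np.cos(th)
        if s=='r': yy=-yy
        out[s,e,xs]=np.r_[x,y,0]+R.from_euler('z',yaw).apply([.067*xs,yy,.082+r*np.sin(th)])
    return out
f=lambda v:np.concatenate([proj(T,K,p)-obs[k] for k,p in pts(v).items()])
s=least_squares(f,[.54,-.015,-.06,.8,.8]); print(s.x.round(4),s.fun.round(1))
Ts,Ks=camT("side");o=pts(s.x);print("side",[(proj(Ts,Ks,p)-[250,150])*3.6 for k,p in o.items() if k[1]==1])
E
```

```text
emblem [ 0.53597692 -0.0130895   0.052     ]
[ 0.5398 -0.0212 -0.0646  0.8851  0.8222] [-1.  -2.1  1.5  0.9  0.4 -1.2 -0.6 -0.1 -1.3  3.5  1.2 -3.1  0.9  4.2
 -1.2 -2.4]
side [array([196.36926284, 100.07521642]), array([362.30762617, 101.95761685]), array([204.30997183,  80.7087648 ]), array([363.28692387,  82.37941288])]
```

```bash
python3 - <<'E'
from h import *
C=np.array([.5398,-.0212,0]);Y=-.0646
W=lambda x,y,z:(C+R.from_euler('z',Y).apply([x,y,z])).tolist()
bot.set_gripper(0.0,40)
bot.move_pose(W(0,0.002,.21),q(down(Y+np.pi/2)))
bot.move_linear(W(0,0.002,.118),.15)
f=[]
for p in [(0,.118,.14),(0,0,.118),(0,-.118,.14)]:
    bot.move_linear(W(*p),.15); f.append(np.round(bot.read_ft_force(),1).tolist())
bot.move_linear(W(0,-.05,.25),.25)
print(f,bot.read_clock())
bot.set_gripper(1.0)
# look at stand
p=[.47,.25,.33]; bot.move_pose(p,q(down(np.pi/2)))
T,K=camT("wrist"); im=bot.camera("wrist"); cv2.imwrite("pics/w2.png",im[:,:,::-1]); np.savez("w2.npz",T=T,K=K)
im=bot.camera("scene"); im2=bot.camera("side")
a=cv2.resize(im[115:305,195:425],(400,330)); b=cv2.resize(im2[150:310,250:440],(392,330))
cv2.imwrite("pics/after.png",np.hstack([a,b])[:,:,::-1])
print(bot.read_clock())
E
```

```text
[[0.6, 0.2, -0.5], [0.2, -0.3, -0.4], [-0.0, 1.0, -0.4]] 9.7
11.9083
```

View pics/w2.png

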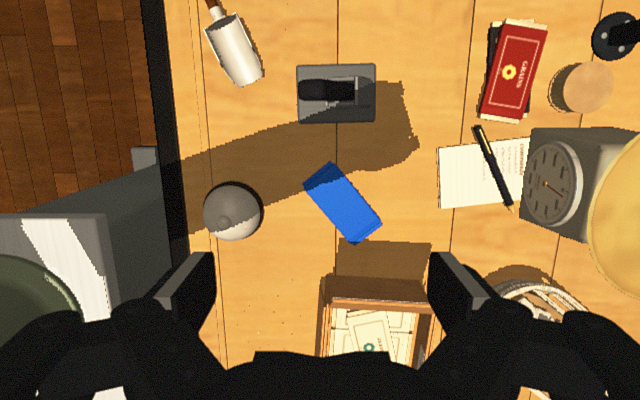

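View pics/after.png

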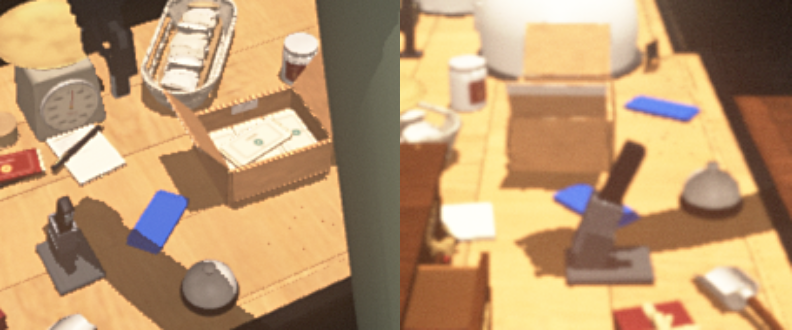

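```bash
python3 - <<'E'
from h import *
a=cv2.imread("pics/w2.png")[50:140,275:395]; cv2.imwrite("pics/w2c.png",cv2.resize(a,(720,540),interpolation=cv2.INTER_CUBIC))
E
```

```text
(no output)
```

View pics/w2c.png

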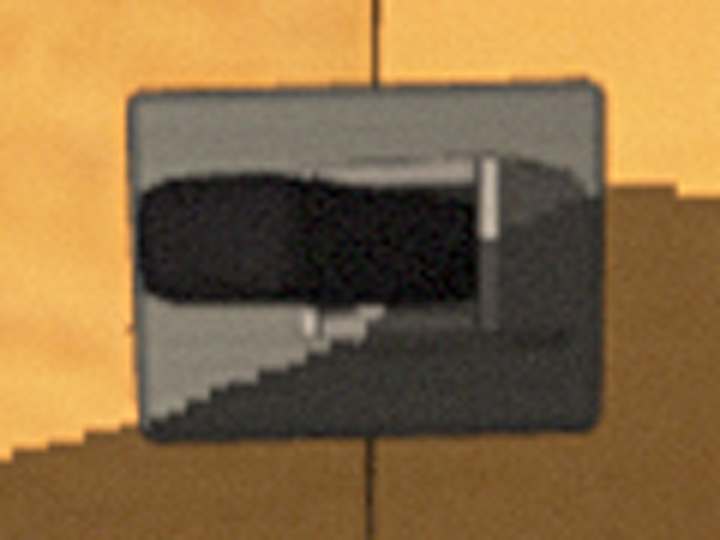

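```bash
python3 - <<'E'
from h import *
from scipy.optimize import least_squares
z=np.load("w2.npz");T,K=z["T"],z["K"]
U=lambda x,y:np.array([275+x/6,50+y/6])
fc=[((-.05,.036),U(130,93)),((.05,.036),U(600,80)),((.05,-.036),U(602,432)),((-.05,-.036),U(142,440))]
f=lambda v:np.concatenate([proj(T,K,np.r_[v[0],v[1],0]+R.from_euler('z',v[2]).apply([x,y,.011]))-u for (x,y),u in fc])
s=least_squares(f,[.49,.33,0]);v=s.x;print("stand",v.round(4),s.fun.round(1))
Z=R.from_euler('z',v[2]);L=.35;a=np.array([-np.sin(L),0,np.cos(L)]);p=np.array([np.cos(L),0,np.sin(L)])
# unknown stand-frame grip x,y, z
ob=[(-.044*a+.013*p,U(476,245)),(.029*a-.010*p,U(138,240)),(.026*a-.013*p+[0,.009,0],U(170,178)),(.026*a-.013*p-[0,.009,0],U(170,303))]
for zg in (.128,.132,.136):
    g=lambda w:np.concatenate([proj(T,K,np.r_[v[0],v[1],0]+Z.apply(np.r_[w,zg]+d))-u for d,u in ob])
    t=least_squares(g,[0,0]);G=np.r_[v[0],v[1],0]+Z.apply(np.r_[t.x,zg]);print(zg,t.x.round(4),t.fun.round(1),t.cost.round(2),G.round(4))
    for c in ("scene","side"):
        tt,k=camT(c); print(c,proj(tt,k,G+Z.apply(.029*a)).round(1),proj(tt,k,G).round(1),proj(tt,k,G-Z.apply(.044*a)).round(1))
E
```

```text
stand [0.4904 0.3265 0.0243] [-1.3 -0.7  1.7 -0.7  0.5  0.5 -0.9  1.2]
0.128 [-0.015   0.0005] [-2.9  0.3  5.6 -0.1 -2.  -0.4 -1.2  0.2] 22.47 [0.4753 0.3266 0.128 ]
scene [232.3 230.7] [232.  235.8] [231.6 243. ]
side [362.  220.3] [357.4 231.3] [350.5 247.7]
0.132 [-0.0149  0.0004] [-2.5  0.3  5.5 -0.1 -2.1 -0.5 -1.3  0.3] 21.29 [0.4754 0.3265 0.132 ]
scene [232.1 229.5] [231.8 234.6] [231.4 241.8]
side [362.  218.6] [357.3 229.7] [350.5 246.1]
0.136 [-0.0148  0.0002] [-2.   0.3  5.4 -0.1 -2.3 -0.6 -1.4  0.5] 20.35 [0.4756 0.3263 0.136 ]
scene [232.  228.3] [231.7 233.4] [231.3 240.7]
side [361.9 217. ] [357.3 228.1] [350.5 244.5]
```

```bash
python3 - <<'E'
from h import *
G=np.array([.4742,.3265,.132]);Y=.0243;L=.35
Z=R.from_euler('z',Y);a=Z.apply([-np.sin(L),0,np.cos(L)]);ys=Z.apply([0,1,0])
M=np.c_[np.cross(ys,-a),ys,-a];qq=q(M)
t=G-.0187*a
print(bot.solve_ik((t+.09*a).tolist(),qq),bot.solve_ik(t.tolist(),qq),bot.solve_ik((t+.13*a).tolist(),qq))
bot.move_pose((t+.10*a).tolist(),qq)
bot.set_gripper(.75)
print(bot.move_linear(t.tolist(),.12,until_force=8))
T,K=camT("wrist"); im=bot.camera("wrist"); cv2.imwrite("pics/w3.png",cv2.resize(im,(640,400))[:,:,::-1]); np.savez("w3.npz",T=T,K=K)
print(bot.read_clock(),bot.read_position(),bot.read_ft_force())
E
```

```text
[ 0.59594952  0.1736519  -0.55227145  0.54701346 -0.18659551  0.54357292] [ 0.56204835  0.32209497 -0.61036223  0.33453448 -0.17654917  0.51065317] [ 0.61219752  0.11765437 -0.51352932  0.64472513 -0.19134091  0.55939418]
False
14.5333 [0.48094735 0.3270114  0.11528832] [ 0.06998477 -0.33664073 -0.42891527]
```

View pics/w3.png

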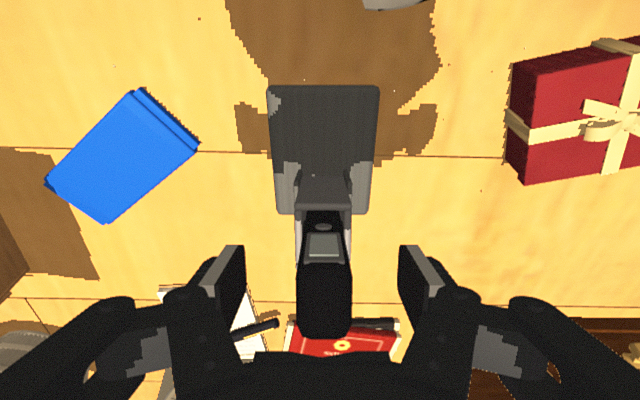

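```bash
python3 - <<'E'
from h import *
M=rot(bot.read_tool_rot()).as_matrix();a=-M[:,2];t=np.array(bot.read_position())
bot.set_gripper(0,50)
print(bot.read_gripper_width(),bot.read_finger_force(),np.round(bot.read_ft_force(),2),np.round(bot.read_moment(),2))
bot.move_linear((t+.03*a).tolist(),.06); print(np.round(bot.read_ft_force(),2))
bot.move_linear((t+.12*a).tolist(),.15)
print(bot.read_gripper_width(),bot.read_finger_force(),np.round(bot.read_ft_force(),2))
# vertical, over the carton side, high
p=[.536,-.013,.26]; qv=q(np.c_[[-1,0,0],[0,1,0],[0,0,-1.]])
bot.move_linear([.47,.2,.28],.25,rotation=qv)
bot.move_linear(p,.25)
bot.wait(.3)
T,K=camT("wrist"); im=bot.camera("wrist"); cv2.imwrite("pics/w4.png",im[:,:,::-1]); np.savez("w4.npz",T=T,K=K)
print(bot.read_clock(),bot.read_position(),np.round(bot.read_ft_force(),2))
for d in bot.search_frame("wrist","emblem")[:2]+bot.search_frame("wrist","tip_face")[:2]: print(d)
im=bot.camera("scene"); cv2.imwrite("pics/s4.png",im[:,:,::-1]);im=bot.camera("side"); cv2.imwrite("pics/d4.png",im[:,:,::-1])
E
```

```text
0.20018899337556698 49.53386664390564 [-1.55 -0.88  3.58] [-0.15  0.5  -0.11]
[ 0.37 -0.44 -1.52]
0.20599840927639018 48.889963030815125 [-0.45 -0.18 -1.01]
18.5167 [ 0.53596035 -0.0123764   0.26016686] [ 0.04  0.14 -1.22]
{'bbox': [135.3, 1.3, 82.7, 72.9], 'confidence': 0.87}
{'bbox': [479.7, 79.5, 73.7, 70.5], 'confidence': 0.74}
{'bbox': [397.8, 112.9, 113.4, 178.7], 'confidence': 0.34}
```

View pics/w4.png

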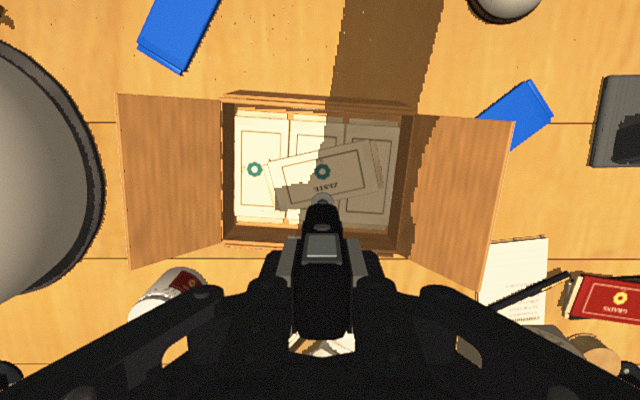

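```bash
python3 - <<'E'
from h import *
z=np.load("w4.npz");T,K=z["T"],z["K"]
im=cv2.imread("pics/w4.png");cv2.imwrite("pics/w4c.png",cv2.resize(im[140:230,270:370],(640,576),interpolation=cv2.INTER_CUBIC))
print("emblem",onz(T,K,322,172,.052))
H=bot.calibration("wrist")["hand_eye"]
for zt in (.1033,.0993): print(proj(H,K,np.array([0,0,zt])),proj(H,K,np.array([.0085,0,zt])),proj(H,K,np.array([0,.0085,zt])))
E
```

```text
emblem [ 0.53738876 -0.01214165  0.052     ]
[322.36601016 196.90477432] [322.38030308 185.40004906] [334.15427273 196.90697917]
[322.38734821 198.33057503] [322.40205329 186.65914056] [334.35776819 198.33276393]
```

View pics/w4c.png

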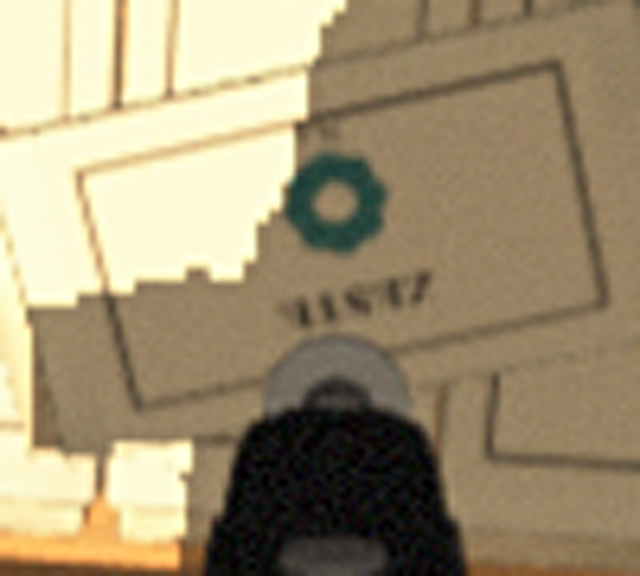

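```bash
python3 - <<'E'
from h import *
x,y,_=[.533,-.0124,0]
bot.move_linear([x,y,.20],.15)
print(bot.move_linear([x,y,.162],.06,until_force=3)); bot.wait(.3)
T,K=camT("wrist"); w=bot.camera("wrist"); np.savez("w5.npz",T=T,K=K,w=w)
s=bot.camera("side"); c=bot.camera("scene")
Ts,Ks=camT("side");p=np.array(bot.read_position())
tops=[proj(Ts,Ks,p+[0,0,d]) for d in (.0187+.029,-.06,-.1)];print(np.round(tops,1))
u,v=np.round(tops[0]).astype(int); print("side crop org",u-25,v-15)
A=cv2.resize(w[140:230,270:370],(500,450),interpolation=cv2.INTER_CUBIC)
B=cv2.resize(s[v-15:v+60,u-25:u+25],(300,450),interpolation=cv2.INTER_CUBIC)
cv2.imwrite("pics/w5.png",np.hstack([A,B])[:,:,::-1])
print(bot.read_clock(),p,np.round(bot.read_ft_force(),2))
H=bot.calibration("wrist")["hand_eye"]; print(onz(T,K,322,172,.052))
E
```

```text
False
[[330.3 155.4]
 [330.6 190.2]
 [330.6 202.6]]
side crop org 305 140
20.5 [ 0.5331203  -0.01240677  0.16217344] [ 0.41 -0.4  -1.24]
[ 0.51634651 -0.01268748  0.052     ]
```

View pics/w5.png

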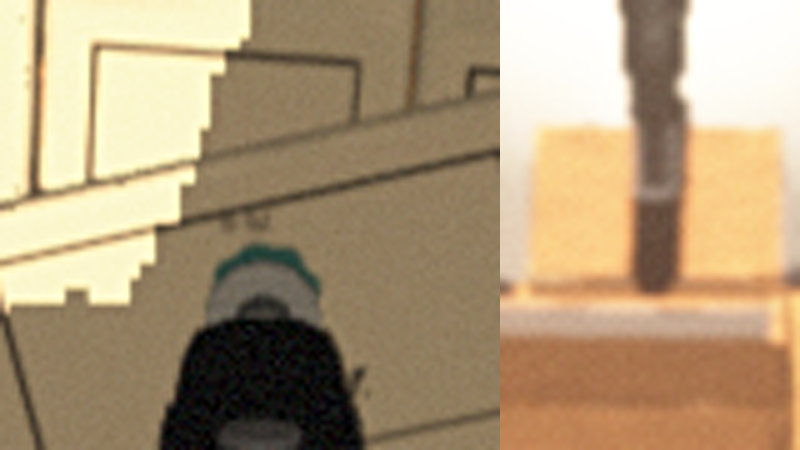

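```bash
python3 - <<'E'
from h import *
z=np.load("w5.npz");print(onz(z["T"],z["K"],323,199,.052))
x,y=.5325,-.0120
bot.move_linear([x,y,.162],.03)
def fz(): return np.mean([(bot.wait(.03),bot.read_ft_force()[2])[1] for _ in range(6)])
b=fz();print("base",b);zc=.1595
while zc>.140:
    bot.move_linear([x,y,zc],.02); d=fz()-b; print(round(zc,4),round(d,2),end="; ")
    if d>2.6: break
    zc-=.001
print(bot.read_clock(),bot.read_position(),np.round(bot.read_ft_force(),2))
T,K=camT("wrist"); w=bot.camera("wrist"); cv2.imwrite("pics/w6.png",w[:,:,::-1])
# teal pixels near disc
r=w[140:230,270:370].astype(int); m=(r[...,1]-r[...,0]>35); print(m.sum(), [ (q_[1]+270,q_[0]+140) for q_ in np.argwhere(m)[:12].tolist()])
E
```

```text
[ 0.53669123 -0.01192618  0.052     ]
base -1.0828663147530373
0.1595 -0.38; 0.1585 -0.08; 0.1575 -0.46; 0.1565 -0.27; 0.1555 0.22; 0.1545 1.27; 0.1535 1.33; 0.1525 2.04; 0.1515 2.49; 0.1505 3.21; 25.475 [ 0.53266873 -0.01200774  0.15059692] [1.45 0.13 1.3 ]
0 []
```

```bash
python3 - <<'E'
from h import *
teal=lambda w:(lambda r:np.argwhere((r[...,1]-r[...,0]>18)&(r[...,2]-r[...,0]>8))+[140,270])(w[140:230,270:370].astype(int))
for n,w in (("w4",cv2.imread("pics/w4.png")[:,:,::-1]),("w5",np.load("w5.npz")["w"]),("w6",cv2.imread("pics/w6.png")[:,:,::-1])):
    t=teal(w); print(n,len(t),(t.min(0),t.max(0)) if len(t) else "")
print(bot.read_finger_force(),np.round(bot.read_ft_force(),2),bot.read_clock())
E
```

```text
w4 106 (array([165, 315]), array([220, 329]))
w5 33 (array([190, 314]), array([217, 332]))
w6 0 
49.21500027179718 [1.38 0.4  2.95] 25.525
```

```bash
python3 -c "
from cell import bot
bot.wait(.5);print(bot.read_ft_force());print(bot.close_job())"
```

```text
[2.68611881 0.55161116 2.13259893]
the job is handed in; nothing more can be done
None
```

I handed the job in at about 26 s with both long flaps folded well back and the probe held upright on the emblem, the spring about 4.7 mm in at roughly 3 N; the hand-in returned no verdict, and a sideways force on the tool of 1.4 N, rising to 2.7 N at hand-in, was left unexplained.

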